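# Mount the keyed model tower in the scenery base

## Task

Take the little stone tower out of the leaning drying stand, stand it upright and turn it so that the flat of its D-shaped foot matches the D-shaped socket in the scenery base and its toothed side meets the toothed wall stub. Lower it until the foot is fully home, with the tower's teeth between the wall's teeth, and let go. Do not disturb the other loose things on the table.

Things in the scene. Friction and masses are not known exactly. Their poses are not given: they have to be found in the camera images.
- tower_center (a point): Centre, half-way up, of the model tower (0.16 kg): a 38 x 38 mm square stone-coloured shaft with 4 corner merlons, 106 mm tall with its foot. z runs up its axis, x to its toothed side. Along z from here: foot's underside -53, shoulder (shaft's lower end) -37, top +53 mm. Grip it across its plain parallel +y and -y sides (38 mm). At the start z leans 35 degrees from vertical.
- foot (a point): Centre of the underside of the tower's brown D-shaped foot, on the tower's axis; axes as the tower's. The foot is 16 mm long, 32 mm in diameter, with one flat that faces the tower's +x, 9 mm from the axis. Its lower edge is chamfered. At the start it rests on the stand's ledge.
- teeth (a point): Lower outer end of the middle one of three upright fins on the tower's +x side; axes as the tower's. Fins: 4 mm thick, at y = -12, 0 and +12 mm, out to 33 mm from the tower's axis, from 1.5 mm to 39 mm above the shoulder, thinned at their lower ends. This point is 35.5 mm below the tower's centre.
- cradle (a point): Middle of the slanted ledge of the fixed plywood drying stand, 48 mm above the table. Axes: the stand's, z up. The tower starts with its foot on it, leaning 35 degrees towards the stand's -x (top nearest the robot), toothed side facing up and away. Its -x side lies on a sloping back board 36 mm wide that reaches 70 mm from the ledge. The stand's bottom board is 120 x 90 mm.
- cheeks (a point): On the stand, 34 mm from the ledge along the leaning tower's axis: the level of the upper ends of two thin cheeks beside the tower's +y and -y sides (3 mm free each side, 54 mm apart over their outsides). Above them the sides are free for the fingers. Draw the tower 40 mm or more along its own axis to be clear. Axes: the stand's, z up.
- socket (a point): Centre of the mouth of the D-shaped socket in the fixed scenery base, level with its top, 30 mm above the table. z up, x towards the socket's flat and the toothed wall stub. 34.4 mm in diameter, flat 10.2 mm from the centre, 18 mm deep, mouth chamfered 2 mm. Fully home, the tower's shoulder rests on the base's top, x axes agree and the tower's centre is 37 mm above this point.
- wall_stub (a point): Middle of the top edge of the toothed wall stub, at its side facing the socket, 23 mm from the socket's centre, 24 mm above the base's top; axes as the socket's. Four fins 4 mm thick at y = -18, -6, +6, +18 mm, tips thinned, run 16 mm in x to a back wall 12 mm thick and equally high. The tower's three fins go down between them, 2 mm free each side.
- base_top (a point): Point on the flat top of the fixed stone-coloured scenery base, a rounded slab about 200 mm wide and 30 mm thick, cut straight behind the wall stub, 60 mm from the socket on the side away from the wall stub; axes as the socket's. Small rocks up to 27 mm high are fixed on the top, 40 mm or more from the socket's centre.
- jar: Bystander, to be left alone: small amber glass jar with steel lid, 40 mm across, 60 high. Origin at the centre of its underside.
- glue: Bystander, to be left alone: white glue bottle, 48 mm across, 130 high. Origin at the centre of its underside.
- brush: Bystander, to be left alone: flat brush lying on the table. Origin at the centre of its underside.
- scraper: Bystander, to be left alone: spatula lying on the table. Origin at the centre of its underside.
- tree: Bystander, to be left alone: model fir tree on a round foot, 44 mm across, 90 high. Origin at the centre of its underside.
- rock: Bystander, to be left alone: loose model rock about 60 mm wide, 45 high. Origin at the centre of its underside.
- mug: Bystander, to be left alone: white mug, 76 mm across, 85 high. Origin at the centre of its underside.
Things that resemble listed ones, but are neither listed nor needed, are in the scene too. There is more than one size of the part that bears socket; the job needs the largest.

How it is judged:
On the way:
1. the tower has been lifted out of the drying stand, at least 12 cm from where it stood (distance of tower_center from where it was at the start of the episode above 0.12 m), for 0.1 s.
At the end, for the whole second after the job is handed in: The tower stands in the socket at rest: its centre within 5 mm of the socket's axis and no more than 39.5 mm above the socket's mouth (37 is fully home), its x axis within 0.1 rad of the socket's, upright within 0.06 rad (horizontal distance between tower_center and socket below 0.005 m and z of tower_center in the frame of socket below 0.0395 m and angle between the x axis of tower_center and the x axis of socket, either way round below 0.1 rad and angle between tower_center's own z axis and vertical below 0.06 rad and linear speed of tower below 0.02 m/s); the robot touches nothing.
It fails at once if a bystander on the table is shoved 40 mm or more (distance of any of jar, glue, brush, scraper, tree, rock, mug from where it was at the start of the episode above 0.04 m).
It fails at once if the jar, glue bottle, tree or mug is knocked over (angle between any of jar, glue, tree, mug's own z axis and vertical above 0.7 rad).
It also fails if it takes over 42 s, if anything falls off the work surface, if the arm or the gripper's body presses on something with over 40 N, if the wrist force passes 120 N, or if a joint passes its speed limit or range.

## Robot

A 6-joint arm with a two-finger parallel gripper is mounted at the origin on the work surface. World frame = base frame: x ahead of the robot, y to its left, z up, the work surface at z = 0. Lengths are in m, angles in rad, forces in N, time in s.
With the tool pointing down it reaches from about 0.3 to 0.775 m from the base axis. Payload 14.6 kg.
Tool frame: the origin (TCP) lies midway between the tips of the shut fingers; the grasp point (between the pads) lies 19 mm behind it; z points along the fingers, y is the direction in which the jaws open and shut (so a half turn about z gives the same grasp; the last joint's range is limited). The gripper opens to 94 mm and grips with 3 to 60 N. Pads are 16 mm wide; open, the fingers measure 119 mm over their backs; the gripper's body (75 mm by 177 mm) begins 78 mm behind the grasp point.
Start: joints at [1.176, 0.3, 1.521, -0, 1.321, -0.067], TCP at [0.177, 0.521, 0.174] pointing down, gripper open.
Joint ranges: [-3.03, 3.03], [-0.79, 2.21], [0.23, 2.52], [-1.04, 4.18], [0, 3.07], [-2.55, 2.55]. Speed limits (rad/s): [2.22, 2.22, 2.57, 3.14, 3.14, 3.14].

## Interface

Orientations are given as [roll, pitch, yaw] about the fixed x, y, z axes, in that order (R = Rz(yaw) Ry(pitch) Rx(roll)).
In Python, from station import readout, imaging, job gives the robot as it stands.
- The arm moves only by the tool arm_command, never from a script. Its argument "increments" is a list of rows, each an object with "gripper": the opening, from 0 (shut) to 1 (fully open); "slide": the shift along the world's x, y, z in m, a list of three; "yaw": the turn about the world's z in rad. A call has 1 to 8 rows; each row is the pose to reach, as a shift and turn from the pose commanded when the call began; what a row does not reach only later rows make up. A row lasts 1/8 s, in which the tool goes at most 62.5 mm and 10.7 degrees, less where a joint would pass 70% of its speed; a pose out of reach is approached as far as the arm can. A call with a gripper value outside its range is refused whole. The fingers move at their own pace and stop on an object; "grip_force" is the grip in N (left out, the last holds). Time passes only in rows, so rows that repeat a pose let the fingers close. It gives the time, the measured TCP pose, the force and the opening at its end, in the units of the state.
- readout.get_obs(): the state, without advancing time (a new reading comes with each control period).
- imaging.camera(name): name is "scene" or "top"; returns a dict with "color" (420x560x3 uint8, red, green, blue), "mtx" (3x3 intrinsics, pixels), "D" ([k1, k2, p1, p2, k3] as OpenCV has them; the pictures are not rectified), "rvec" (rotation vector, rad) and "tvec" (3), from world to camera coordinates, as OpenCV has them. Camera axes: x right, y down, z forward; pixel columns grow to the right and rows downward; lengths in m; the calibration is good to about 2 mm. A picture is of the moment at which its call begins. There is no depth.
- job.hand_in(): hands the job in, once; it reports no verdict.
The state is a dict: "time_s": time; "qpos": joint angles; "joint_vel": joint speeds; "tau": joint torques, N m; "ee_pos": TCP position; "eef_rot": TCP orientation; "force": force on the tool from outside, world axes, zero at the start; "moment": the same for the moment, N m; "grip_width": finger opening in m.
Only numpy, scipy, OpenCV 4.12 (cv2) and the standard library are available. Lean on these libraries where they do the work, as an engineer would, in place of code of your own. Each camera call takes 0.05 s, during which the arm holds its last target. There are 200 camera calls.

## Working session

There is one attempt and no reset: what is moved stays moved. The work goes in short steps, Python scripts to look and compute and a tool call to move; the robot and the scene stay as the last step left them, time stands still between calls to the robot, and variables do not carry over. Pictures are saved under pics/ and viewed, about 8 in all and at most 12, crops included, and the job is handed in when it is done.

Besides the shell and the picture viewer there is one more tool, called after "Request:" as name(argument=value, ...) on one line, values as JSON. arm_command: Moves the arm, as the interface text tells. Its arguments: {"type":"object","properties":{"increments":{"type":"array","items":{"type":"object","properties":{"gripper":{"type":"number"},"slide":{"type":"array","items":{"type":"number"}},"yaw":{"type":"number"}}}},"grip_force":{"type":"number"}},"required":["increments"]}

```bash
mkdir -p pics; cat > h.py <<'E'
import numpy as np, cv2
from station import readout, imaging, job
def cam(n):
    c=imaging.camera(n); c['R']=cv2.Rodrigues(np.array(c['rvec'],float))[0]; c['t']=np.array(c['tvec'],float).ravel()
    c['mtx']=np.array(c['mtx'],float); c['D']=np.array(c['D'],float); return c
def ray(c,u,v):
    p=cv2.undistortPoints(np.array([[[u,v]]],float),c['mtx'],c['D'])[0,0]
    return -c['R'].T@c['t'], c['R'].T@np.array([p[0],p[1],1.])
def onz(c,u,v,z):
    o,d=ray(c,u,v); return o+d*(z-o[2])/d[2]
def proj(c,P):
    return cv2.projectPoints(np.array(P,float).reshape(-1,3),np.array(c['rvec'],float),c['t'],c['mtx'],c['D'])[0].reshape(-1,2)
def save(c,name,box=None,s=1):
    im=c['color'][:,:,::-1]
    if box: u0,v0,u1,v1=box; im=im[v0:v1,u0:u1]
    cv2.imwrite('pics/'+name,cv2.resize(im,None,fx=s,fy=s,interpolation=cv2.INTER_CUBIC))
E
python3 - <<'E'
from h import *
for n in('scene','top'):
    c=cam(n); save(c,n+'0.png',s=1.42); print(n,-c['R'].T@c['t'],c['R'][2],c['mtx'][0,0])
o=readout.get_obs(); print(o)
E
```

```text
scene [ 1.30432469 -0.58128153  1.05627962] [-0.55623958  0.42438359 -0.7144901 ] 523.9618941284982
top [ 0.39920304 -0.01900712  1.11672658] [ 0.1308349   0.02204335 -0.99115908] 404.4652936116796
{'time_s': 0.1, 'qpos': array([ 1.17640899e+00,  3.00396106e-01,  1.52151109e+00, -7.34721970e-06,
        1.32071333e+00, -6.65916693e-02]), 'joint_vel': array([-9.47574435e-05, -4.90934270e-04, -2.95226833e-03, -2.18485554e-04,
        1.88260427e-04, -6.25262830e-04]), 'tau': array([ 1.60379313e-03, -5.32646263e+01, -3.53284979e+01,  7.09694345e-02,
        2.35309219e-02, -3.31524939e-05]), 'ee_pos': array([0.17697332, 0.52046622, 0.1734571 ]), 'eef_rot': array([-3.14056659e+00, -6.12960552e-05,  2.81379878e+00]), 'force': array([ 0.54256131, -1.01407601, -0.21683482]), 'moment': array([-0.03582633, -0.06289451,  0.0005201 ]), 'grip_width': 0.09400925024628866}
```

View pics/scene0.png

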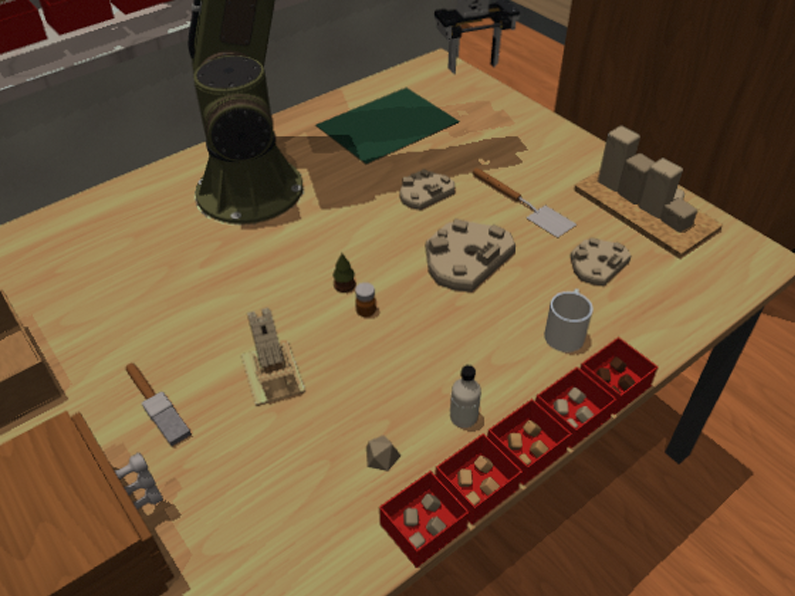

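View pics/top0.png

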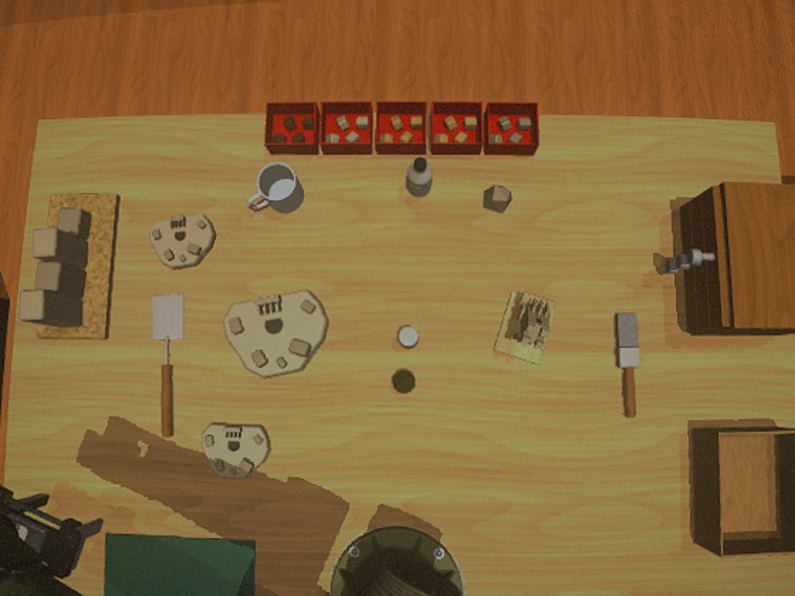

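The big base is at top-view (275,330). Its lookalikes are the small bases at (182,240) and (235,448), so I choose the largest. The tower is in the stand at (530,320). The block group at (70,270) only resembles it. Next is a close crop of each.

```bash
python3 - <<'E'
from h import *
c=cam('top'); s=cam('scene')
def crop(c,b,w,h): 
    return cv2.resize(c['color'][b[1]:b[3],b[0]:b[2],::-1],(w,h),interpolation=cv2.INTER_CUBIC)
# top crops 70x52 -> 400x300
im=np.vstack([np.hstack([crop(c,(340,195,410,265),400,400*1)[:300*1+100],crop(c,(150,198,240,268),400,311)[:300] if 0 else crop(c,(150,195,240,285),400,400)])])
cv2.imwrite('pics/a.png',im)
im=np.hstack([crop(s,(160,205,230,295),400,514),crop(s,(290,140,380,230),400,400) if 0 else crop(s,(292,125,372,228),400,514)])
cv2.imwrite('pics/b.png',im)
E
```

```text
(no output)
```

View pics/a.png

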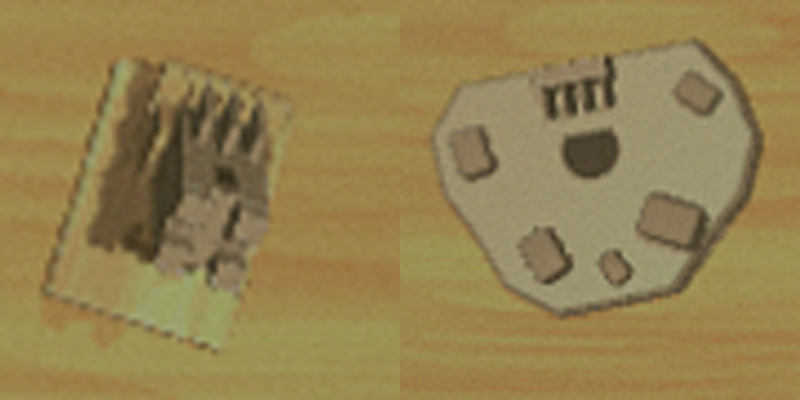

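View pics/b.png

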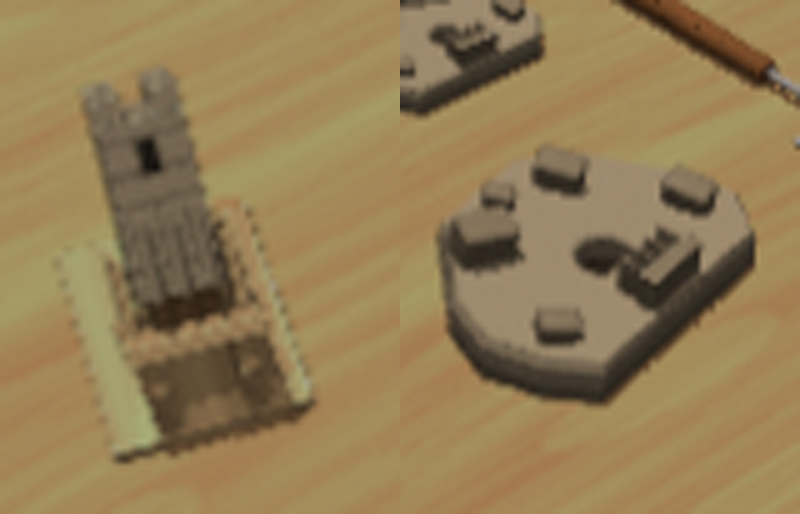

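Crop a shows the stand's bottom-board corners at (118,58), (292,97), (222,350) and (45,290). It also shows the base's D hole at (590,155) in the right panel, with its flat towards the stub. The tower in the stand is the one with merlons and fins. Next I turn these pixels into positions.

```bash
python3 - <<'E'
from h import *
c=cam('top'); s=cam('scene'); np.set_printoptions(precision=4,suppress=True)
A=lambda x,y:(340+x/5.714-.4,195+y/5.714-.4)
B=lambda x,y:(150+(x-400)/4.444-.4,195+y/4.444-.4)
S1=lambda x,y:(160+x/5.714-.4,205+y/5.714-.4)
S2=lambda x,y:(292+(x-400)/5-.4,125+y/4.99-.4)
print('board top',*[onz(c,*A(*p),.006) for p in[(118,58),(292,97),(222,350),(45,290)]])
print('board scene left,front-l,front-r',*[onz(s,*S1(*p),.006) for p in[(65,250),(115,455),(312,400),(238,195)]])
print('slab top',*[onz(c,*B(*p),.03) for p in[(460,85),(695,42),(738,85),(762,140),(748,190),(683,290),(560,313)]])
print('slab scene',*[onz(s,*S2(*p),.03) for p in[(605,372),(755,240)]])
print('socket edge L,R,bottom, flat-L, flat-R',*[onz(c,*B(*p),.03) for p in[(563,155),(619,150),(593,179),(566,137),(614,130)]])
def two(p,q):
    o1,d1=ray(c,*p);o2,d2=ray(s,*q); M=np.c_[d1,-d2]; k=np.linalg.lstsq(M,o2-o1,rcond=None)[0]
    a,b=o1+k[0]*d1,o2+k[1]*d2; return (a+b)/2,np.linalg.norm(a-b)
# merlons (teeth side): top img (190,210)?,(243,190)
print(two(A(203,210),S1(97,95)),two(A(252,225),S1(155,80)))
E
```

```text
board top [ 0.5735 -0.2195  0.006 ] [ 0.5552 -0.3042  0.006 ] [ 0.4325 -0.2677  0.006 ] [ 0.4606 -0.1828  0.006 ]
board scene left,front-l,front-r [ 0.4276 -0.2637  0.006 ] [ 0.5425 -0.3051  0.006 ] [ 0.5705 -0.2216  0.006 ] [ 0.4487 -0.1831  0.006 ]
slab top [0.5403 0.3241 0.03  ] [0.5683 0.1781 0.03  ] [0.5418 0.1507 0.03  ] [0.5081 0.135  0.03  ] [0.4775 0.1428 0.03  ] [0.4164 0.1807 0.03  ] [0.4013 0.2557 0.03  ]
slab scene [0.572  0.1741 0.03  ] [0.5447 0.3178 0.03  ]
socket edge L,R,bottom, flat-L, flat-R [0.4976 0.2575 0.03  ] [0.5011 0.2229 0.03  ] [0.4831 0.2383 0.03  ] [0.5087 0.2561 0.03  ] [0.5133 0.2264 0.03  ]
(array([ 0.4816, -0.2412,  0.1408]), np.float64(0.024298138602054906)) (array([ 0.4856, -0.2396,  0.1525]), np.float64(0.020256042687812753))
```

```bash
python3 - <<'E'
from h import *
c=cam('top'); s=cam('scene'); np.set_printoptions(precision=4,suppress=True)
A=lambda x,y:(340+x/5.714-.4,195+y/5.714-.4)
S1=lambda x,y:(160+x/5.714-.4,205+y/5.714-.4)
a=np.array([.951,-.309]);n=np.array([.309,.951])
f=lambda P:(P,P[:2]@a,P[:2]@n)
print('top centre',f(onz(c,*A(215,238),.135)))
print('teeth-side merlons scene', f(onz(s,*S1(125,85),.146)))
print('teeth-side edge in top',f(onz(c,*A(227,205),.146)))
print('mid fin low end scene z?',[f(onz(s,*S1(187,298),z)) for z in(.08,)], 'expected z',.048+17.5e-3*.819+.033*.574)
print('window scene',f(onz(s,*S1(149,155),.048+.08*.819+.011)))
E
```

```text
top centre (array([ 0.4761, -0.2366,  0.135 ]), np.float64(0.5259022017800316), np.float64(-0.07790005470070792))
teeth-side merlons scene (array([ 0.4811, -0.2407,  0.146 ]), np.float64(0.5319257915587351), np.float64(-0.0802210938581589))
teeth-side edge in top (array([ 0.4892, -0.2395,  0.146 ]), np.float64(0.539282933519765), np.float64(-0.07660707988351739))
mid fin low end scene z? [(array([ 0.5445, -0.2589,  0.08  ]), np.float64(0.5978225723249488), np.float64(-0.07792814045735641))] expected z 0.0812745
window scene (array([ 0.503 , -0.2455,  0.1245]), np.float64(0.5542163241947062), np.float64(-0.07803076859666973))
```

Request:
arm_command(increments=[{"slide": [0.03, -0.03, 0.05], "yaw": -0.18, "gripper": 1}, {"slide": [0.06, -0.06, 0.08], "yaw": -0.36}, {"slide": [0.1, -0.1, 0.08], "yaw": -0.54}, {"slide": [0.14, -0.14, 0.08], "yaw": -0.72}, {"slide": [0.17, -0.18, 0.08], "yaw": -0.9}, {"slide": [0.2, -0.22, 0.08], "yaw": -1.08}, {"slide": [0.22, -0.27, 0.08], "yaw": -1.26}, {"slide": [0.23, -0.32, 0.08], "yaw": -1.44}])

```text
invalid input
```

Request:
arm_command(grip_force=20, increments=[{"slide": [0.03, -0.03, 0.05], "yaw": -0.18, "gripper": 1}, {"slide": [0.06, -0.06, 0.08], "yaw": -0.36, "gripper": 1}, {"slide": [0.1, -0.1, 0.08], "yaw": -0.54, "gripper": 1}, {"slide": [0.14, -0.14, 0.08], "yaw": -0.72, "gripper": 1}, {"slide": [0.17, -0.18, 0.08], "yaw": -0.9, "gripper": 1}, {"slide": [0.2, -0.22, 0.08], "yaw": -1.08, "gripper": 1}, {"slide": [0.22, -0.27, 0.08], "yaw": -1.26, "gripper": 1}, {"slide": [0.23, -0.32, 0.08], "yaw": -1.44, "gripper": 1}])

```text
time_s: 1.4
ee_pos: [0.4076, 0.199, 0.2538]
eef_rot: [-3.141, 0.0, 1.368]
force: [0.6, 0.1, -0.4]
grip_width: 0.094
```

Request:
arm_command(increments=[{"slide": [0.02, -0.05, 0], "yaw": -0.18, "gripper": 1}, {"slide": [0.04, -0.11, 0], "yaw": -0.36, "gripper": 1}, {"slide": [0.05, -0.17, 0], "yaw": -0.54, "gripper": 1}, {"slide": [0.06, -0.23, 0], "yaw": -0.72, "gripper": 1}, {"slide": [0.07, -0.29, 0], "yaw": -0.9, "gripper": 1}, {"slide": [0.075, -0.35, 0], "yaw": -1.08, "gripper": 1}, {"slide": [0.08, -0.4, 0], "yaw": -1.26, "gripper": 1}, {"slide": [0.081, -0.44, 0], "yaw": -1.44, "gripper": 1}])

```text
time_s: 2.4
ee_pos: [0.4879, -0.2414, 0.2537]
eef_rot: [-3.142, 0.0, -0.073]
force: [0.7, -0.0, 0.9]
grip_width: 0.0941
```

Request:
arm_command(increments=[{"slide": [0, 0, -0.03], "yaw": -0.15, "gripper": 1}, {"slide": [0, 0, -0.05], "yaw": -0.25, "gripper": 1}, {"slide": [0, 0, -0.06], "yaw": -0.25, "gripper": 1}, {"slide": [0, 0, -0.06], "yaw": -0.25, "gripper": 1}])

```text
time_s: 2.9
ee_pos: [0.488, -0.2392, 0.1939]
eef_rot: [-3.142, 0.001, -0.314]
force: [-0.0, 0.1, 0.3]
grip_width: 0.0942
```

```bash
python3 - <<'E'
from h import *
o=readout.get_obs(); print(o['ee_pos'],o['eef_rot'],o['qpos'])
c=cam('top'); s=cam('scene')
a=cv2.resize(c['color'][170:280,320:430,::-1],(400,400),interpolation=cv2.INTER_CUBIC)
b=cv2.resize(s['color'][190:300,140:250,::-1],(400,400),interpolation=cv2.INTER_CUBIC)
cv2.imwrite('pics/c.png',np.hstack([a,b]))
E
```

```text
[ 0.48803461 -0.2391574   0.19386869] [-3.14150960e+00  5.24301245e-04 -3.13700582e-01] [-5.23028372e-01  2.70789434e-01  1.51152481e+00 -2.83351844e-05
  1.35980853e+00  1.36147450e+00]
```

View pics/c.png

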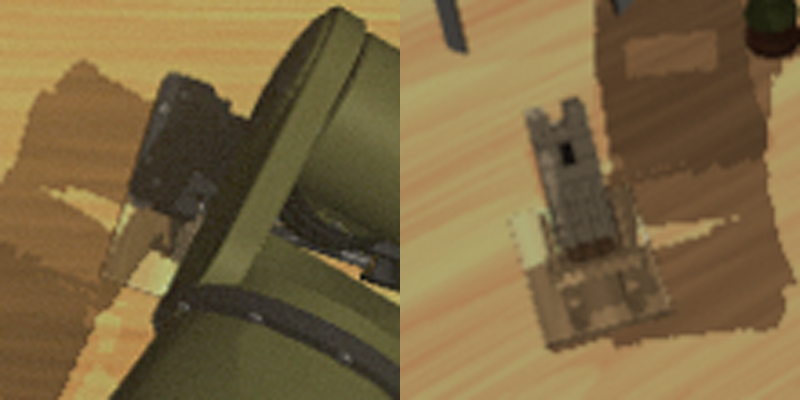

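The crop shows the gripper above the stand, with the tower untouched at scene crop (565,170). I go down and grip.

Request:
arm_command(grip_force=15, increments=[{"slide": [0, -0.0015, -0.04], "yaw": 0, "gripper": 1}, {"slide": [0, -0.0015, -0.08], "yaw": 0, "gripper": 1}, {"slide": [0, -0.0015, -0.099], "yaw": 0, "gripper": 1}, {"slide": [0, -0.0015, -0.099], "yaw": 0, "gripper": 0.6}, {"slide": [0, -0.0015, -0.099], "yaw": 0, "gripper": 0.2}, {"slide": [0, -0.0015, -0.099], "yaw": 0, "gripper": 0.2}, {"slide": [0, -0.0015, -0.099], "yaw": 0, "gripper": 0.2}, {"slide": [0, -0.0015, -0.099], "yaw": 0, "gripper": 0.2}])

```text
time_s: 4.0
ee_pos: [0.4882, -0.2408, 0.0952]
eef_rot: [3.141, -0.0, -0.316]
force: [0.6, 0.1, -0.1]
grip_width: 0.0469
```

```bash
python3 - <<'E'
from h import *
o=readout.get_obs(); print(o['ee_pos'],o['force'],o['grip_width'])
s=cam('scene'); save(s,'d.png',(150,190,270,300),5)
E
```

```text
[ 0.48816157 -0.24084549  0.09522885] [ 0.63584235  0.10793105 -0.12716496] 0.04694848778335891
```

View pics/d.png

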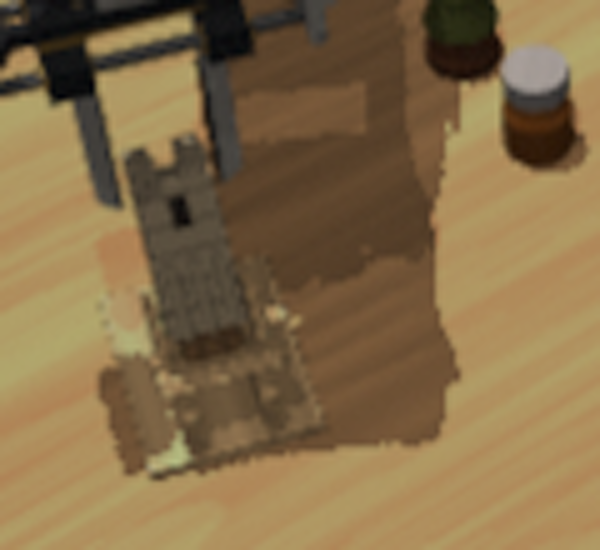

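The fingers straddle the upper shaft at (110,200) and (230,175) and have not closed yet. I finish closing, then draw the tower along its own axis.

Request:
arm_command(grip_force=15, increments=[{"slide": [0, 0, 0], "yaw": 0, "gripper": 0.2}, {"slide": [0, 0, 0], "yaw": 0, "gripper": 0.2}, {"slide": [-0.0055, 0.0018, 0.0082], "yaw": 0, "gripper": 0.2}, {"slide": [-0.011, 0.0036, 0.0164], "yaw": 0, "gripper": 0.2}, {"slide": [-0.0164, 0.0053, 0.0246], "yaw": 0, "gripper": 0.2}, {"slide": [-0.022, 0.0071, 0.033], "yaw": 0, "gripper": 0.2}, {"slide": [-0.0273, 0.0089, 0.041], "yaw": 0, "gripper": 0.2}, {"slide": [-0.03, 0.0097, 0.045], "yaw": 0, "gripper": 0.2}])

```text
time_s: 5.05
ee_pos: [0.4579, -0.2311, 0.1406]
eef_rot: [3.141, -0.001, -0.316]
force: [0.5, 0.1, -1.5]
grip_width: 0.0378
```

Request:
arm_command(increments=[{"slide": [0, 0, 0.04], "yaw": 0, "gripper": 0.2}, {"slide": [0, 0.02, 0.07], "yaw": 0.15, "gripper": 0.2}, {"slide": [0, 0.06, 0.08], "yaw": 0.32, "gripper": 0.2}, {"slide": [0, 0.1, 0.08], "yaw": 0.5, "gripper": 0.2}, {"slide": [0, 0.15, 0.08], "yaw": 0.68, "gripper": 0.2}, {"slide": [0, 0.2, 0.08], "yaw": 0.86, "gripper": 0.2}, {"slide": [0.01, 0.24, 0.08], "yaw": 1.04, "gripper": 0.2}, {"slide": [0.018, 0.28, 0.08], "yaw": 1.22, "gripper": 0.2}])

```text
time_s: 6.05
ee_pos: [0.4761, 0.0503, 0.2201]
eef_rot: [3.141, -0.0, 0.91]
force: [0.4, -0.7, -0.7]
grip_width: 0.0378
```

Request:
arm_command(increments=[{"slide": [0, 0.01, 0], "yaw": 0.17, "gripper": 0.2}, {"slide": [0, 0.014, -0.02], "yaw": 0.34, "gripper": 0.2}, {"slide": [0, 0.014, -0.05], "yaw": 0.416, "gripper": 0.2}, {"slide": [0, 0.014, -0.09], "yaw": 0.416, "gripper": 0.2}, {"slide": [0, 0.014, -0.09], "yaw": 0.416, "gripper": 0.2}])

```text
time_s: 6.68
ee_pos: [0.4746, 0.0628, 0.1281]
eef_rot: [-3.137, 0.001, 1.32]
force: [0.3, -0.3, -0.3]
grip_width: 0.0377
```

```bash
python3 - <<'E'
from h import *
o=readout.get_obs(); print(o['ee_pos'],o['eef_rot'],o['force'],o['grip_width'])
s=cam('scene'); c=cam('top')
a=cv2.resize(s['color'][130:250,250:370,::-1],(400,400),interpolation=cv2.INTER_CUBIC)
b=cv2.resize(c['color'][180:300,180:300,::-1],(400,400),interpolation=cv2.INTER_CUBIC)
cv2.imwrite('pics/e.png',np.hstack([a,b]))
E
```

```text
[0.47461749 0.06279903 0.12810779] [-3.13697739e+00  1.48530419e-03  1.31966305e+00] [ 0.33493093 -0.25132575 -0.31469132] 0.03770884311946654
```

View pics/e.png

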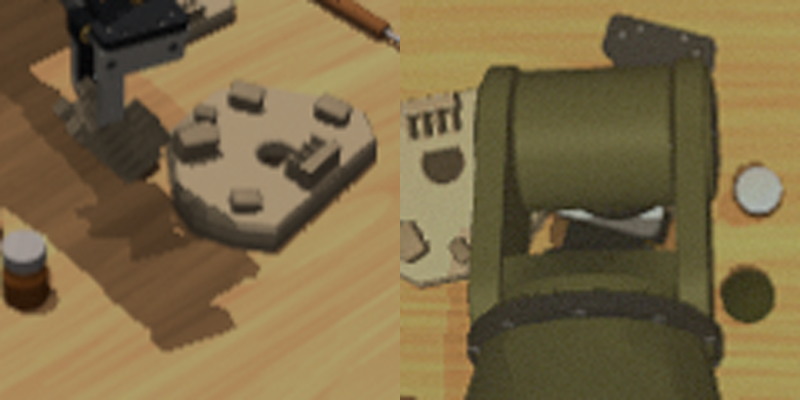

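```bash
python3 - <<'E'
from h import *
s=cam('scene'); o=readout.get_obs(); g=o['ee_pos']+[0,0,.019]; d=np.array([.248,.969,0])
for th in (20,35,50,65):
    t=np.radians(th); z=np.array([-d[0]*np.sin(t),-d[1]*np.sin(t),np.cos(t)]); x=np.array([d[0]*np.cos(t),d[1]*np.cos(t),np.sin(t)])
    P=[g-.079*z, g+.027*z, g-.079*z-.016*x, g-.0615*z+.033*x]
    print(th,((proj(s,P)-[250,130])*400/120).round().tolist(), (g-.079*z-.016*x)[2].round(3))
E
```

```text
20 [[130.0, 177.0], [89.0, 96.0], [114.0, 187.0], [158.0, 143.0]] 0.071
35 [[151.0, 162.0], [82.0, 101.0], [136.0, 175.0], [170.0, 126.0]] 0.077
50 [[168.0, 144.0], [76.0, 107.0], [156.0, 159.0], [177.0, 108.0]] 0.088
65 [[180.0, 125.0], [71.0, 114.0], [173.0, 140.0], [180.0, 90.0]] 0.103
```

Request:
arm_command(grip_force=6, increments=[{"slide": [0, 0, -0.03], "yaw": 0, "gripper": 0.2}, {"slide": [0, 0, -0.06], "yaw": 0, "gripper": 0.2}, {"slide": [0.003, 0.01, -0.067], "yaw": 0, "gripper": 0.2}, {"slide": [0.005, 0.02, -0.067], "yaw": 0, "gripper": 0.2}, {"slide": [0.0065, 0.0265, -0.067], "yaw": 0, "gripper": 0.2}, {"slide": [0.008, 0.033, -0.064], "yaw": 0, "gripper": 0.2}, {"slide": [0.0098, 0.039, -0.061], "yaw": 0, "gripper": 0.2}, {"slide": [0.011, 0.044, -0.058], "yaw": 0, "gripper": 0.2}])

```text
time_s: 7.82
ee_pos: [0.4873, 0.1073, 0.0724]
eef_rot: [3.141, -0.0, 1.32]
force: [-0.1, -0.6, -1.9]
grip_width: 0.0377
```

```bash
python3 - <<'E'
from h import *
o=readout.get_obs(); print(o['ee_pos'],o['eef_rot'],o['force'],o['grip_width'])
s=cam('scene'); save(s,'f.png',(250,110,370,230),5)
g=o['ee_pos']+[0,0,.019]; d=np.array([.248,.969,0])
for th in (0,10,20,35,):
    t=np.radians(th); z=np.array([-d[0]*np.sin(t),-d[1]*np.sin(t),np.cos(t)]); x=np.array([d[0]*np.cos(t),d[1]*np.cos(t),np.sin(t)])
    P=[g-.079*z, g+.027*z, g-.079*z-.016*x, g-.0615*z+.033*x]
    print(th,((proj(s,P)-[250,110])*5).round().tolist(), (g-.079*z-.016*x)[2].round(3))
E
```

```text
[0.48726746 0.10725127 0.07236626] [ 3.14128329e+00 -5.82618313e-05  1.31984030e+00] [-0.10195341 -0.64503823 -1.94809783] 0.037708060091177775
0 [[224.0, 437.0], [226.0, 297.0], [198.0, 445.0], [277.0, 399.0]] 0.012
10 [[246.0, 429.0], [219.0, 300.0], [220.0, 440.0], [293.0, 385.0]] 0.011
20 [[267.0, 418.0], [211.0, 304.0], [243.0, 432.0], [308.0, 370.0]] 0.012
35 [[296.0, 397.0], [200.0, 312.0], [275.0, 415.0], [325.0, 345.0]] 0.017
```

View pics/f.png

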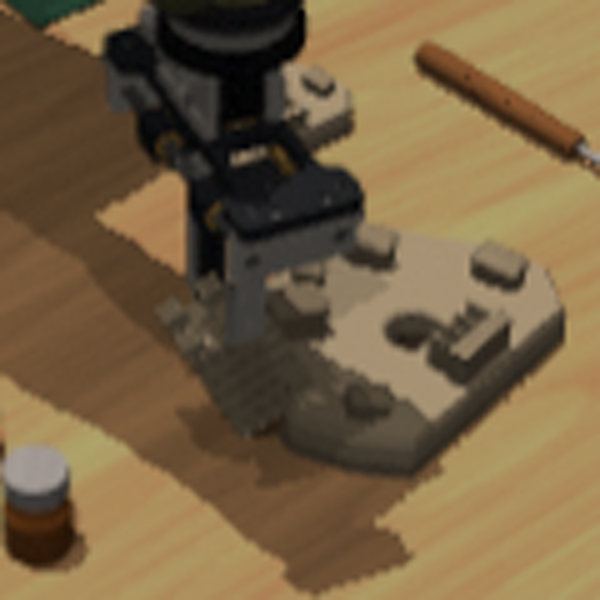

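It works: the foot is at (255,430), so the lean is now about 16 degrees. I keep pushing.

Request:
arm_command(increments=[{"slide": [0.0015, 0.006, 0.002], "yaw": 0, "gripper": 0.2}, {"slide": [0.003, 0.012, 0.003], "yaw": 0, "gripper": 0.2}, {"slide": [0.0045, 0.0175, 0.004], "yaw": 0, "gripper": 0.2}, {"slide": [0.0055, 0.0215, 0.004], "yaw": 0, "gripper": 0.2}, {"slide": [0.0055, 0.0215, 0.004], "yaw": 0, "gripper": 0.2}])

```text
time_s: 8.5
ee_pos: [0.4926, 0.1287, 0.0758]
eef_rot: [-3.141, -0.0, 1.32]
force: [-0.6, -1.5, -0.9]
grip_width: 0.0378
```

```bash
python3 - <<'E'
from h import *
o=readout.get_obs(); print(o['ee_pos'],o['eef_rot'],o['force'],o['grip_width'])
s=cam('scene'); save(s,'g.png',(250,110,370,230),5)
g=o['ee_pos']+[0,0,.019]; d=np.array([.248,.969,0])
for th in (-10,0,10,):
    t=np.radians(th); z=np.array([-d[0]*np.sin(t),-d[1]*np.sin(t),np.cos(t)]); x=np.array([d[0]*np.cos(t),d[1]*np.cos(t),np.sin(t)]);y=np.cross(z,x)
    P=[g-.079*z, g+.027*z, g-.063*z-.019*x-.019*y,g+.027*z-.019*x-.019*y, g-.0615*z+.033*x]
    print(th,((proj(s,P)-[250,110])*5).round().tolist(), (g-.079*z-.016*x)[2].round(3))
E
```

```text
[0.49257341 0.12868187 0.07584224] [-3.14146579e+00 -5.88256360e-05  1.32009155e+00] [-0.58303125 -1.49264426 -0.90099943] 0.037781072305476664
-10 [[237.0, 427.0], [271.0, 279.0], [226.0, 432.0], [255.0, 305.0], [294.0, 395.0]] 0.02
0 [[259.0, 422.0], [263.0, 281.0], [243.0, 432.0], [247.0, 312.0], [312.0, 383.0]] 0.016
10 [[280.0, 413.0], [255.0, 284.0], [261.0, 430.0], [239.0, 319.0], [328.0, 370.0]] 0.014
```

View pics/g.png

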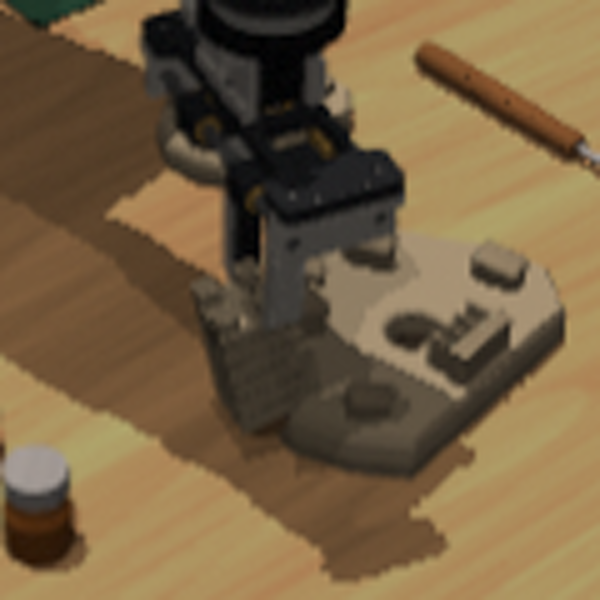

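The left edge runs from (200,300) to (243,430). The tower still leans about 15–20 degrees and has slid back a little in the pads. I'll back off, touch the foot down on the table and drag it upright.

Request:
arm_command(increments=[{"slide": [-0.004, -0.015, 0], "yaw": 0, "gripper": 0.2}, {"slide": [-0.009, -0.035, 0], "yaw": 0, "gripper": 0.2}, {"slide": [-0.014, -0.055, -0.004], "yaw": 0, "gripper": 0.2}, {"slide": [-0.014, -0.055, -0.01], "yaw": 0, "gripper": 0.2}, {"slide": [-0.014, -0.055, -0.012], "yaw": 0, "gripper": 0.2}])

```text
time_s: 9.18
ee_pos: [0.4784, 0.0734, 0.0636]
eef_rot: [-3.141, 0.0, 1.319]
force: [0.0, -0.3, -1.8]
grip_width: 0.0376
```

```bash
python3 - <<'E'
from h import *
o=readout.get_obs(); print(o['ee_pos'],o['eef_rot'],o['force'],o['grip_width'])
s=cam('scene'); save(s,'i.png',(225,110,345,230),5)
g=o['ee_pos']+[0,0,.019]; d=np.array([.248,.969,0])
for th in (0,10,20,):
    t=np.radians(th); z=np.array([-d[0]*np.sin(t),-d[1]*np.sin(t),np.cos(t)]); x=np.array([d[0]*np.cos(t),d[1]*np.cos(t),np.sin(t)]);y=np.cross(z,x)
    P=[ g-.063*z-.019*x-.019*y,g+.027*z-.019*x-.019*y, g-.0615*z+.033*x-.014*y,g-.024*z+.033*x-.014*y]
    print(th,((proj(s,P)-[225,110])*5).round().tolist(), (g-.079*z-.016*x)[2].round(3))
E
```

```text
[0.4784372  0.07335845 0.06358998] [-3.14117374e+00  2.89234600e-05  1.31930779e+00] [ 1.25238034e-04 -3.37666836e-01 -1.81959485e+00] 0.03762896369081934
0 [[275.0, 477.0], [274.0, 359.0], [356.0, 443.0], [357.0, 395.0]] 0.004
10 [[294.0, 475.0], [267.0, 366.0], [373.0, 429.0], [363.0, 385.0]] 0.002
20 [[312.0, 469.0], [261.0, 374.0], [387.0, 414.0], [368.0, 375.0]] 0.003
```

View pics/i.png

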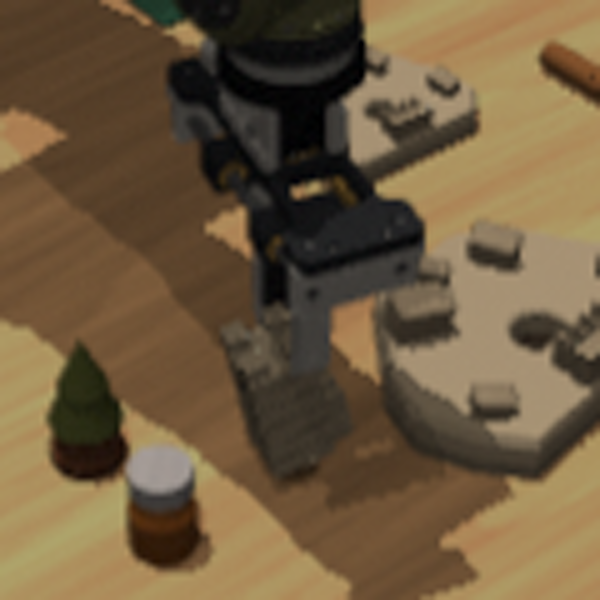

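Request:
arm_command(increments=[{"slide": [0, 0, -0.004], "yaw": 0, "gripper": 0.2}, {"slide": [0.0012, 0.005, -0.005], "yaw": 0, "gripper": 0.2}, {"slide": [0.0025, 0.01, -0.005], "yaw": 0, "gripper": 0.2}, {"slide": [0.0037, 0.015, -0.005], "yaw": 0, "gripper": 0.2}, {"slide": [0.005, 0.02, -0.005], "yaw": 0, "gripper": 0.2}, {"slide": [0.0062, 0.025, -0.005], "yaw": 0, "gripper": 0.2}])

```text
time_s: 9.98
ee_pos: [0.4848, 0.0988, 0.0589]
eef_rot: [-3.141, 0.0, 1.32]
force: [0.0, -1.3, -1.0]
grip_width: 0.038
```

```bash
python3 - <<'E'
from h import *
o=readout.get_obs(); print(o['ee_pos'],o['eef_rot'],o['force'],o['grip_width'])
s=cam('scene'); save(s,'j.png',(225,110,345,230),5)
g=o['ee_pos']+[0,0,.019]; d=np.array([.248,.969,0])
for th in (0,10,20,):
    t=np.radians(th); z=np.array([-d[0]*np.sin(t),-d[1]*np.sin(t),np.cos(t)]); x=np.array([d[0]*np.cos(t),d[1]*np.cos(t),np.sin(t)]);y=np.cross(z,x)
    P=[ g-.063*z-.019*x-.019*y,g+.027*z-.019*x-.019*y, g-.0615*z+.033*x-.014*y,g-.024*z+.033*x-.014*y]
    print(th,((proj(s,P)-[225,110])*5).round().tolist(), (g-.079*z-.016*x)[2].round(3))
E
```

```text
[0.48479066 0.09879028 0.05887636] [-3.14141499e+00  3.98401068e-05  1.31988635e+00] [ 0.01303827 -1.27275773 -0.97249227] 0.03800690854202607
0 [[318.0, 470.0], [319.0, 351.0], [398.0, 436.0], [399.0, 387.0]] -0.001
10 [[336.0, 467.0], [311.0, 359.0], [414.0, 422.0], [406.0, 378.0]] -0.003
20 [[354.0, 461.0], [305.0, 367.0], [429.0, 407.0], [410.0, 368.0]] -0.002
```

View pics/j.png

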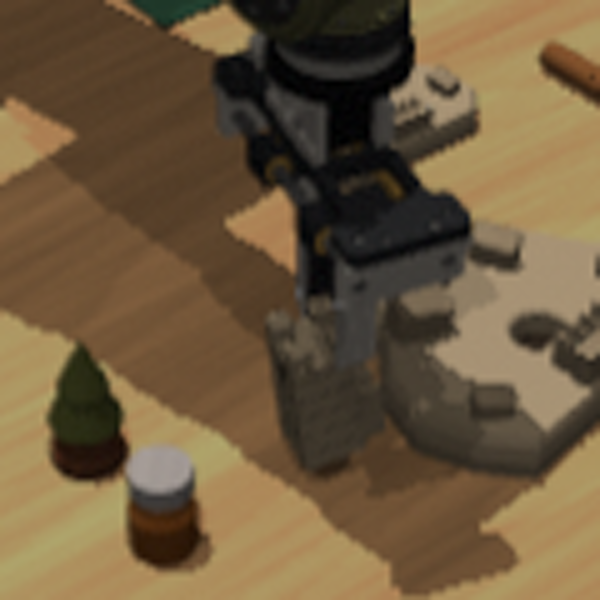

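The left edge now runs from (270,320) to (305,465), a lean of about 10 degrees. Pressing and dragging a bit more should seat the foot flat.

Request:
arm_command(increments=[{"slide": [0.0012, 0.005, -0.002], "yaw": 0, "gripper": 0.2}, {"slide": [0.0025, 0.01, -0.003], "yaw": 0, "gripper": 0.2}, {"slide": [0.0032, 0.013, -0.004], "yaw": 0, "gripper": 0.2}, {"slide": [0.0032, 0.013, -0.005], "yaw": 0, "gripper": 0.2}])

```text
time_s: 10.52
ee_pos: [0.4886, 0.1119, 0.0546]
eef_rot: [3.14, -0.001, 1.32]
force: [-0.2, 1.4, 9.5]
grip_width: 0.0381
```

```bash
cat > ed.py <<'E'
from h import *
# left silhouette of tower in scene: strongest dark/light horizontal gradient per row near a predicted column
def edge(s,uvs,half=9):
    im=cv2.GaussianBlur(cv2.cvtColor(s['color'],cv2.COLOR_RGB2GRAY).astype(np.float32),(3,3),0); gx=np.abs(cv2.Sobel(im,cv2.CV_32F,1,0))
    for u,v in uvs:
        a=int(u)-half; r=gx[int(v),a:int(u)+half+1]; k=np.argsort(r)[::-1][:3]; print(int(v),[(int(a+i),int(r[i])) for i in k])
E
python3 - <<'E'
from ed import *
o=readout.get_obs(); print(o['ee_pos'],o['force'],o['moment'],o['grip_width'])
s=cam('scene'); off=np.array([225,110])
# previous-left-edge moved by tcp motion
p=proj(s,[o['ee_pos'],[.4848,.0988,.0589]]); sh=p[0]-p[1]; print(sh)
uv=[(225+x/5+sh[0]+2,110+y/5+sh[1]) for x,y in[(275,340),(280,360),(285,380),(289,400),(294,420),(299,440),(303,455)]]
edge(s,uv)
E
```

```text
[0.48860243 0.11193916 0.05461211] [-0.24175595  1.41013366  9.45716052] [0.14299767 0.33144092 0.0394931 ] 0.038089237948130183
[ 4.49213205 -0.15644882]
177 [(281, 68), (292, 62), (282, 59)]
181 [(282, 133), (283, 114), (281, 83)]
185 [(282, 126), (283, 100), (281, 78)]
189 [(282, 144), (281, 117), (283, 75)]
193 [(282, 133), (281, 130), (283, 63)]
197 [(283, 111), (282, 97), (284, 71)]
200 [(284, 90), (283, 70), (285, 42)]
```

The left edge is now nearly vertical (column 281 to 284) and the press force is 9.5 N, so the foot is flat on the table. I let go, check and regrip.

Request:
arm_command(increments=[{"slide": [0, 0, 0.002], "yaw": 0, "gripper": 0.42}, {"slide": [0, 0, 0.004], "yaw": 0, "gripper": 0.5}, {"slide": [0, 0, 0.004], "yaw": 0, "gripper": 0.55}, {"slide": [0, 0, 0.004], "yaw": 0, "gripper": 0.55}])

```text
time_s: 11.08
ee_pos: [0.4879, 0.1114, 0.0578]
eef_rot: [-3.141, 0.0, 1.32]
force: [0.4, -0.1, 1.1]
grip_width: 0.0515
```

```bash
python3 - <<'E'
from ed import *
o=readout.get_obs(); print(o['ee_pos'],o['force'],o['moment'],o['grip_width'])
s=cam('scene'); 
edge(s,[(283,v) for v in range(172,206,3)])
E
```

```text
[0.48789859 0.11139025 0.05784357] [ 0.3659322  -0.06751128  1.06104438] [-0.11140298  0.07401929 -0.04179688] 0.05154219329736743
172 [(275, 46), (282, 42), (287, 40)]
175 [(288, 60), (287, 60), (292, 57)]
178 [(281, 94), (284, 70), (280, 62)]
181 [(282, 123), (281, 107), (283, 76)]
184 [(282, 122), (281, 113), (283, 85)]
187 [(282, 131), (281, 123), (283, 58)]
190 [(281, 129), (282, 128), (283, 61)]
193 [(281, 138), (282, 130), (280, 68)]
196 [(282, 133), (283, 97), (281, 96)]
199 [(276, 139), (277, 129), (275, 91)]
202 [(284, 109), (283, 84), (285, 83)]
205 [(287, 156), (286, 154), (285, 108)]
```

```bash
python3 - <<'E'
from ed import *
o=readout.get_obs(); t=o['ee_pos']; y=o['eef_rot'][2]; s=cam('scene')
d=np.array([np.cos(y),np.sin(y)]); n=np.array([-d[1],d[0]])
for k in np.arange(-.024,.006,.003):
    c=t[:2]+k*d
    P=[np.r_[c+a*.019*d+b*.019*n,z] for a in(-1,1) for b in(-1,1) for z in (.02,.1)]
    p=proj(s,P).round(1); print(round(k,3),p[:,0].min(), p[p[:,0].argmin()//2*2:p[:,0].argmin()//2*2+2].tolist())
save(s,'k.png',(235,120,335,220),6)
E
```

```text
-0.024 279.3 [[279.5, 195.1], [279.3, 174.1]]
-0.021 280.3 [[280.5, 194.8], [280.3, 173.8]]
-0.018 281.3 [[281.4, 194.5], [281.3, 173.5]]
-0.015 282.3 [[282.4, 194.2], [282.3, 173.2]]
-0.012 283.3 [[283.3, 193.9], [283.3, 172.9]]
-0.009 284.3 [[284.3, 193.6], [284.3, 172.6]]
-0.006 285.3 [[285.3, 193.3], [285.3, 172.3]]
-0.003 286.2 [[286.2, 193.0], [286.3, 172.0]]
-0.0 287.2 [[287.2, 192.7], [287.3, 171.7]]
0.003 288.1 [[288.1, 192.4], [288.3, 171.4]]
```

View pics/k.png

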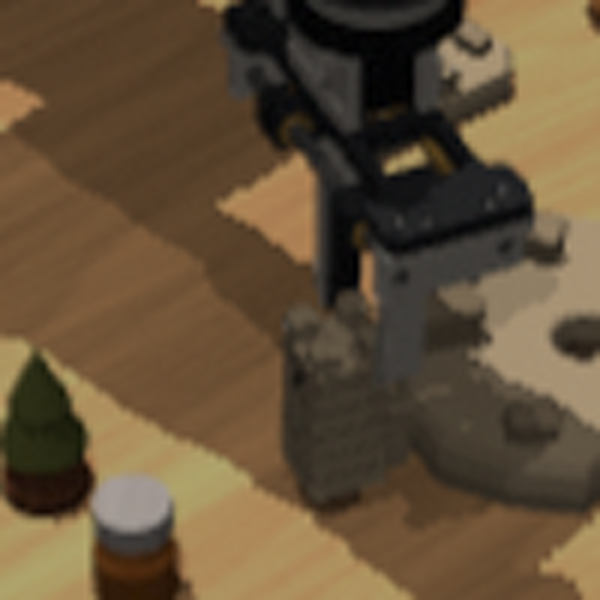

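The picture shows the tower standing upright on its foot (left edge at column 285, base at row 504). Its axis is about 16 mm behind the fingers. I shift back, centre and regrip.

Request:
arm_command(grip_force=20, increments=[{"slide": [-0.002, -0.0078, 0], "yaw": 0, "gripper": 0.55}, {"slide": [-0.004, -0.0155, -0.003], "yaw": 0, "gripper": 0.55}, {"slide": [-0.004, -0.0155, -0.005], "yaw": 0, "gripper": 0.55}, {"slide": [-0.004, -0.0155, -0.005], "yaw": 0, "gripper": 0.2}, {"slide": [-0.004, -0.0155, -0.005], "yaw": 0, "gripper": 0.2}, {"slide": [-0.004, -0.0155, -0.005], "yaw": 0, "gripper": 0.2}, {"slide": [-0.004, -0.0155, 0.02], "yaw": 0, "gripper": 0.2}, {"slide": [-0.004, -0.0155, 0.06], "yaw": 0, "gripper": 0.2}])

```text
time_s: 12.18
ee_pos: [0.4832, 0.0959, 0.1178]
eef_rot: [-3.139, 0.001, 1.32]
force: [0.2, 0.3, -0.6]
grip_width: 0.038
```

```bash
python3 - <<'E'
from ed import *
o=readout.get_obs(); t=o['ee_pos']; print(t,o['eef_rot'],o['force'],o['grip_width'],o['qpos'])
s=cam('scene'); y=o['eef_rot'][2]; d=np.array([np.cos(y),np.sin(y)]); n=np.array([-d[1],d[0]])
# foot underside z: tip offset 0.053 at regrip
zb=t[2]-.053
L=[np.r_[t[:2]-.019*d+b*.019*n,zb+z] for b in(-1,1) for z in (.02,.1)]; p=proj(s,L); print(p.round(1)); q=p[:2] if p[:2,0].mean()<p[2:,0].mean() else p[2:]
edge(s,[q[0]+(q[1]-q[0])*f for f in np.linspace(.0,.9,9)])
E
```

```text
[0.48317865 0.09590469 0.11780747] [-3.13905776e+00  9.75444900e-04  1.31996438e+00] [ 0.20281823  0.30116241 -0.58677257] 0.037975935725072546 [1.21564438e-01 2.30804721e-01 1.74573898e+00 1.49292872e-05
 1.16776501e+00 3.72391749e-01]
[[287.5 185.8]
 [287.7 163.4]
 [281.8 177.3]
 [281.7 154.9]]
177 [(281, 88), (280, 79), (282, 53)]
174 [(281, 55), (280, 42), (276, 40)]
172 [(281, 53), (274, 46), (275, 43)]
169 [(281, 46), (282, 39), (272, 33)]
167 [(281, 48), (282, 46), (280, 33)]
164 [(282, 92), (283, 66), (281, 65)]
162 [(282, 150), (281, 122), (279, 78)]
159 [(281, 226), (282, 155), (280, 124)]
157 [(281, 214), (282, 174), (273, 132)]
```

Request:
arm_command(increments=[{"slide": [0, 0, 0.03], "yaw": 0, "gripper": 0.2}, {"slide": [0, 0.01, 0.05], "yaw": -0.17, "gripper": 0.2}, {"slide": [0.004, 0.035, 0.05], "yaw": -0.34, "gripper": 0.2}, {"slide": [0.008, 0.07, 0.05], "yaw": -0.52, "gripper": 0.2}, {"slide": [0.012, 0.1, 0.05], "yaw": -0.7, "gripper": 0.2}, {"slide": [0.016, 0.13, 0.05], "yaw": -0.88, "gripper": 0.2}, {"slide": [0.017, 0.144, 0.045], "yaw": -1.06, "gripper": 0.2}, {"slide": [0.017, 0.144, 0.035], "yaw": -1.13, "gripper": 0.2}])

```text
time_s: 13.22
ee_pos: [0.5009, 0.241, 0.1526]
eef_rot: [-3.141, -0.0, 0.187]
force: [-0.2, -0.6, -1.4]
grip_width: 0.0377
```

```bash
python3 - <<'E'
from ed import *
o=readout.get_obs(); t=o['ee_pos']; print(t,o['eef_rot'],o['force'],o['grip_width'],o['qpos'][5])
s=cam('scene'); zb=t[2]-.053; y=o['eef_rot'][2]; d=np.array([np.cos(y),np.sin(y)]); n=np.array([-d[1],d[0]])
# vertical shaft corners, fins outer face edges in scene
for nm,a,b,z0,z1 in[('fin -y',.033,-.014,.02,.052),('fin +y',.033,.014,.02,.052),('shaft -x-y',-.019,-.019,.02,.09),('shaft +x+y',.019,.019,.06,.09)]:
    p=proj(s,[np.r_[t[:2]+a*d+b*n,zb+z] for z in(z0,z1)]); print(nm,p.round(1).tolist()); edge(s,[p[0]+(p[1]-p[0])*f for f in(.1,.3,.5,.7,.9)],7)
# slab corners of base, reprojection of my socket-frame estimate in scene
S=np.array([.5,.2402]); e=np.array([np.cos(.19),np.sin(.19)]); f=np.array([-e[1],e[0]])
print('stub back top corners', proj(s,[np.r_[S+.051*e+k*f,.054] for k in(-.02,.02)]).round(1))
save(s,'l.png',(280,90,400,210),5)
E
```

```text
[0.50092247 0.24103348 0.15258703] [-3.14142885e+00 -2.98734447e-04  1.87302074e-01] [-0.23692107 -0.59308429 -1.41985769] 0.03769157723551242 1.76599806257356
fin -y [[341.9, 159.4], [342.8, 150.4]]
158 [(342, 157), (335, 127), (336, 113)]
156 [(344, 167), (345, 152), (343, 100)]
154 [(347, 206), (346, 157), (348, 131)]
153 [(347, 250), (348, 173), (346, 165)]
151 [(347, 242), (348, 220), (346, 116)]
fin +y [[347.8, 154.5], [348.8, 145.4]]
153 [(347, 250), (348, 173), (346, 165)]
151 [(347, 242), (348, 220), (346, 116)]
149 [(348, 227), (347, 210), (349, 98)]
148 [(348, 230), (347, 198), (349, 104)]
146 [(348, 228), (347, 180), (349, 124)]
shaft -x-y [[325.8, 152.4], [327.2, 132.3]]
150 [(325, 277), (326, 232), (324, 140)]
146 [(326, 224), (325, 206), (327, 107)]
142 [(326, 256), (325, 190), (327, 159)]
138 [(326, 251), (327, 202), (325, 148)]
134 [(320, 238), (327, 215), (326, 215)]
shaft +x+y [[346.0, 140.2], [346.9, 131.4]]
139 [(345, 302), (346, 239), (344, 203)]
137 [(345, 298), (346, 266), (344, 180)]
135 [(346, 278), (345, 252), (350, 132)]
134 [(346, 246), (345, 210), (349, 167)]
132 [(345, 70), (352, 68), (353, 65)]
stub back top corners [[343.6 180.9]
 [351.8 173.7]]
```

The tower's edges agree with the model to within 1 px, and it is upright above the socket. The viewer has no pictures left, so I lower it by force feedback.

Request:
arm_command(increments=[{"slide": [0, 0, -0.03], "yaw": 0, "gripper": 0.2}, {"slide": [0, 0, -0.05], "yaw": 0, "gripper": 0.2}, {"slide": [0, 0, -0.06], "yaw": 0, "gripper": 0.2}, {"slide": [0, 0, -0.064], "yaw": 0, "gripper": 0.2}, {"slide": [0, 0, -0.067], "yaw": 0, "gripper": 0.2}, {"slide": [0, 0, -0.069], "yaw": 0, "gripper": 0.2}, {"slide": [0, 0, -0.071], "yaw": 0, "gripper": 0.2}])

```text
time_s: 14.15
ee_pos: [0.5011, 0.24, 0.0822]
eef_rot: [-3.141, -0.001, 0.19]
force: [-0.4, -0.1, -1.1]
grip_width: 0.0378
```

```bash
python3 - <<'E'
from ed import *
o=readout.get_obs(); print(o['ee_pos'],o['eef_rot'],o['force'],o['moment'],o['grip_width'])
E
```

```text
[0.50113447 0.23998416 0.08218669] [-3.14145688e+00 -5.65325130e-04  1.89852102e-01] [-0.44189103 -0.11831067 -1.14326172] [-0.09112221  0.11208938  0.00206603] 0.03782154391698419
```

Request:
arm_command(increments=[{"slide": [0, 0, -0.002], "yaw": 0, "gripper": 0.2}, {"slide": [0, 0, -0.004], "yaw": 0, "gripper": 0.2}, {"slide": [0, 0, -0.005], "yaw": 0, "gripper": 0.2}])

```text
time_s: 14.52
ee_pos: [0.5011, 0.24, 0.0769]
eef_rot: [-3.142, -0.0, 0.19]
force: [-0.1, 0.6, -1.1]
grip_width: 0.0379
```

No resistance 6 mm below the mouth, so it is entering. I carry on down.

Request:
arm_command(increments=[{"slide": [0, 0, -0.002], "yaw": 0, "gripper": 0.2}, {"slide": [0, 0, -0.004], "yaw": 0, "gripper": 0.2}, {"slide": [0, 0, -0.006], "yaw": 0, "gripper": 0.2}, {"slide": [0, 0, -0.008], "yaw": 0, "gripper": 0.2}, {"slide": [0, 0, -0.0095], "yaw": 0, "gripper": 0.2}, {"slide": [0, 0, -0.0105], "yaw": 0, "gripper": 0.2}])

```text
time_s: 15.28
ee_pos: [0.5012, 0.24, 0.067]
eef_rot: [-3.142, -0.001, 0.19]
force: [-3.2, -0.7, 11.2]
grip_width: 0.0376
```

It is home at the expected height, TCP 0.067, with 11 N upward. I release and retreat.

Request:
arm_command(increments=[{"slide": [0, 0, 0], "yaw": 0, "gripper": 0.45}, {"slide": [0, 0, 0], "yaw": 0, "gripper": 0.6}, {"slide": [0, 0, 0], "yaw": 0, "gripper": 0.7}, {"slide": [0, 0, 0], "yaw": 0, "gripper": 0.7}, {"slide": [0, 0, 0.02], "yaw": 0, "gripper": 0.7}, {"slide": [0, 0, 0.06], "yaw": 0, "gripper": 0.7}, {"slide": [0, 0, 0.11], "yaw": 0, "gripper": 0.7}, {"slide": [-0.04, -0.04, 0.15], "yaw": 0, "gripper": 0.7}])

```text
time_s: 16.27
ee_pos: [0.4654, 0.2043, 0.214]
eef_rot: [-3.141, -0.001, 0.191]
force: [-0.1, -0.1, -0.5]
grip_width: 0.0654
```

Request:
arm_command(increments=[{"slide": [-0.04, -0.06, 0.02], "yaw": 0, "gripper": 0.7}, {"slide": [-0.08, -0.12, 0.02], "yaw": 0, "gripper": 0.7}, {"slide": [-0.1, -0.18, 0.02], "yaw": 0, "gripper": 0.7}, {"slide": [-0.1, -0.18, 0.02], "yaw": 0, "gripper": 0.7}, {"slide": [-0.1, -0.18, 0.02], "yaw": 0, "gripper": 0.7}])

```text
time_s: 16.9
ee_pos: [0.3647, 0.023, 0.2329]
eef_rot: [3.141, -0.001, 0.187]
force: [0.7, 0.3, -0.0]
grip_width: 0.0659
```

```bash
python3 - <<'E'
from ed import *
o=readout.get_obs(); print(o['time_s'],o['ee_pos'],o['force'],o['grip_width'])
s=cam('scene'); S=np.array([.501,.24]); d=np.array([np.cos(.19),np.sin(.19)]); n=np.array([-d[1],d[0]])
for nm,a,b,z0,z1 in[('shaft -x-y',-.019,-.019,.035,.115),('shaft +x+y',.019,.019,.07,.115),('shaft +x-y',.019,-.019,.075,.115)]:
    p=proj(s,[np.r_[S+a*d+b*n,z] for z in(z0,z1)]); print(nm,p.round(1).tolist()); edge(s,[p[0]+(p[1]-p[0])*f for f in(.1,.3,.5,.7,.9)],6)
# top: column through top centre, vertical gradient
p=proj(s,[np.r_[S-.019*d-.019*n,.120],np.r_[S+.019*d-.019*n,.12]]);print('top corners',p.round(1).tolist())
im=cv2.cvtColor(s['color'],cv2.COLOR_RGB2GRAY)
for q in p: u,v=q.round().astype(int); print(im[v-6:v+7,u-2:u+4:2].T.tolist())
E
```

```text
16.9 [0.36472097 0.0230374  0.2328947 ] [ 0.70850991  0.33910326 -0.038077  ] 0.0658654031938059
shaft -x-y [[323.9, 175.1], [325.5, 153.9]]
173 [(323, 247), (324, 224), (322, 131)]
168 [(324, 255), (323, 217), (325, 136)]
164 [(324, 217), (323, 167), (325, 135)]
160 [(318, 267), (319, 184), (330, 46)]
155 [(325, 191), (331, 182), (330, 169)]
shaft +x+y [[343.2, 165.1], [344.4, 152.9]]
163 [(342, 225), (341, 180), (344, 150)]
161 [(342, 226), (343, 164), (341, 141)]
159 [(343, 268), (342, 221), (344, 128)]
156 [(343, 291), (344, 219), (340, 151)]
154 [(343, 244), (344, 238), (338, 154)]
shaft +x-y [[335.4, 170.4], [336.4, 159.6]]
169 [(339, 89), (340, 73), (338, 54)]
167 [(341, 122), (340, 54), (339, 23)]
165 [(341, 175), (340, 76), (337, 37)]
162 [(342, 227), (341, 169), (340, 86)]
160 [(342, 225), (341, 101), (330, 46)]
top corners [[325.5, 152.5], [336.5, 158.2]]
[[136, 137, 139, 144, 146, 145, 143, 143, 136, 121, 122, 117, 104], [138, 140, 143, 145, 145, 143, 142, 112, 54, 59, 67, 61, 50], [140, 141, 145, 146, 144, 145, 145, 145, 120, 56, 58, 62, 59]]
[[57, 106, 145, 146, 144, 119, 53, 57, 57, 55, 53, 50, 53], [139, 143, 143, 144, 145, 125, 59, 48, 49, 51, 49, 49, 48], [121, 65, 66, 105, 124, 93, 82, 58, 45, 36, 31, 29, 24]]
```

```bash
python3 -c "
from station import job; print(job.hand_in())"
```

```text
the job is handed in; nothing more can be done
None
```

I stood the tower in the largest base's socket, let go, and handed the job in at about 17 s of the 42 s allowed. No verdict was reported.

**What I did**
- I gripped the tower across its plain sides and drew it about 55 mm along its lean, then carried it over to the base.
- The tool can't tilt, so I stood the tower up by pushing its foot against the side of the base. Doing that made it slip about 16 mm in the pads, so I finished by dragging and pressing the foot flat on the table.
- I regripped it centred, turned it to the socket's heading (0.19 rad) and lowered it. It went in without resistance until the shoulder seated, with 11 N upward at the expected home height. Then I opened the fingers and backed away.

**Last checks**
- **Tower:** its edges are vertical and lie within about 1 pixel of the fully-home model. There is a steady offset of about 0.7 pixel to the left (about 2 mm). I put this down to calibration, because the socket shows a similar offset in that camera.
- **Robot:** force at the tool is near zero and it is clear of everything.

**Not checked**
- All 12 picture views were used by then, so I checked the seating only by edge measurements and contact force. I did not look at the meshed teeth.
- I did not re-measure the bystanders' positions at the end. In the pictures I viewed, the jar and tree looked undisturbed, and I saw no unexpected contact forces.

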